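# Charge a grinding jar and hold its lid down on the seal

### The job

Load the ball-mill jar that is clamped in the stand: pour all seven steel balls from the beaker into the jar and stand the empty beaker upright on the bench again. Then fit the lid over the jar's two dowels, press it fully home against the springy seal, and finish with the hand still on the lid, holding it pressed down so that the clamp can be put on. Leave everything else on the bench where it is.

Things in the scene. Friction and masses are not known exactly. Their poses are not given: they have to be found in the camera images.
- stand: Steel grinding jar clamped in a grey 150 x 150 x 14 mm bench stand; it does not move. Origin under the middle of the base plate, z up, x through both dowels. Two clamp cheeks with screws reach out to 75 mm along y, no higher than 44 mm.
- jar_mouth (a point): Centre of the jar's mouth, level with its metal rim (76 mm above the bench), axes as stand. Jar 86 mm outside, 70 mm inside, floor 52 mm below the rim. Two lugs along x, flush with the rim (36 mm wide, 132 mm over both), carry the dowels.
- dowel_a (a point): Foot of one upright brass dowel, at rim height, 54 mm from the jar's centre along +x of the stand. The dowel is 8 mm thick and stands 16 mm tall; its top 6 mm taper to 3.6 mm.
- dowel_b (a point): Foot of the other dowel, alike, 54 mm from the centre along -x.
- seal (a joint): How far the red rubber seal in the jar's rim (73 to 83 mm across) is squeezed: 0 = free, 3 mm proud of the rim; 0.003 m = level with the rim, where the lid meets metal. It springs back. It starts to give at about 7 N and is fully down at about 15 N, lid weight (4 to 6 N) included: the resting lid alone does not squeeze it.
- lid: Steel lid, 86 mm across, 14 mm thick, two ears along x (36 mm wide, 12 thick, 132 over both), each with a 9.5 mm hole for a dowel at x = +54 and -54 mm; fits either way round. Origin at the centre of the sealing face (underside), z up. Below it a spigot 60 mm across, 4 mm deep, on which it lies on the bench. About 0.5 kg.
- lid_handle (a point): Middle of the lid's teal handle bar, 34 mm above the sealing face; axes as lid. The bar runs along x: 68 mm long, 18 wide (y), from 24 to 44 mm above the sealing face, on two feet.
- cup: Round flared aluminium beaker, 72 mm tall, 50 mm across the foot and 66 mm across the rim, wall 2.5 mm, about 0.1 kg empty. Origin at the centre of its underside, z up. It holds the seven balls.
- cup_rim (a point): Centre of the beaker's mouth, 72 mm above its underside.
- ball0: Steel grinding ball, 20 mm across, 33 g, in the beaker. Origin at its centre.
- ball1: Steel grinding ball, 20 mm across, 33 g, in the beaker. Origin at its centre.
- ball2: Steel grinding ball, 20 mm across, 33 g, in the beaker. Origin at its centre.
- ball3: Steel grinding ball, 20 mm across, 33 g, in the beaker. Origin at its centre.
- ball4: Steel grinding ball, 20 mm across, 33 g, in the beaker. Origin at its centre.
- ball5: Steel grinding ball, 20 mm across, 33 g, in the beaker. Origin at its centre.
- ball6: Steel grinding ball, 20 mm across, 33 g, in the beaker. Origin at its centre.
- dish: Bystander: closed culture dish with yellow agar, 93 mm across, 15 mm high, lying on the bench. Origin under its centre.
- bottle: Bystander: amber bottle, 56 mm across, 110 mm tall. Origin under its centre.
- tube_rack: Bystander: blue rack with capped tubes, 70 x 170 mm (x, y), 88 mm tall. Origin under its centre.
- slide_box: Bystander: yellow and white slide box, 132 x 87 mm (x, y), 36 mm high. Origin under its centre.
- forceps: Bystander: steel forceps lying on the bench, 130 mm long (x), 5 mm high. Origin near the middle, at bench level.
There are look-alikes about, which are no part of the job. What is shaped like the lid but purple is not meant.

How it is judged:
On the way, in this order (a step that is already met when the one before it is completed fails the run):
1. all seven balls lie in the jar (horizontal distance between each of ball0, ball1, ball2, ball3, ball4, ball5, ball6 and jar_mouth below 0.034 m and z of each of ball0, ball1, ball2, ball3, ball4, ball5, ball6 in the frame of jar_mouth below -0.005 m), for 0.2 s.
2. the beaker stands upright on the bench, let go (angle between cup's own z axis and vertical below 0.1 rad and height (world z) of cup below 0.006 m and contact force between the fingers and cup below 0.1 N and linear speed of cup below 0.03 m/s), for 0.2 s.
At the end, for the whole second after the job is handed in: All balls in the jar below its rim; beaker upright (0.1 rad) on the bench, untouched; lid over both dowels, centred within 3 mm, level within 0.035 rad, its face within 1.2 mm of the rim, the seal squeezed over 2 of its 3 mm; the fingers still hold the lid (over 3 N) (all of step 1 and angle between cup's own z axis and vertical below 0.1 rad and height (world z) of cup between -0.004 and 0.006 m and contact force between each of the arm, the fingers, lid and cup below 0.1 N and horizontal distance between lid and jar_mouth below 0.003 m and angle between the x axis of lid and the x axis of stand, either way round below 0.05 rad and angle between the z axis of lid and the z axis of stand, either way round below 0.035 rad and z of lid in the frame of jar_mouth below 0.0012 m and value of joint seal above 0.002 m and contact force between the fingers and lid above 3 N); the arm keeps its last pose, push and grip.
It fails at once if a bystander (dish, bottle, rack, slide box or forceps) is pushed more than 25 mm from its place, or the bottle is tipped (distance of any of dish, bottle, tube_rack, slide_box, forceps from where it was at the start of the episode above 0.025 m or angle between bottle's own z axis and vertical above 0.3 rad).
It also fails if it takes over 72 s, if anything falls off the work surface, if the arm or the gripper's body presses on something with over 40 N, if the wrist force passes 120 N, or if a joint passes its speed limit or range.

### The arm

A 6-joint arm with a two-finger parallel gripper is mounted at the origin on the work surface. World frame = base frame: x ahead of the robot, y to its left, z up, the work surface at z = 0. Lengths are in m, angles in rad, forces in N, time in s.
With the tool pointing down it reaches from about 0.375 to 0.975 m from the base axis. Payload 3.8 kg.
Tool frame: the origin (TCP) lies midway between the tips of the shut fingers; the grasp point (between the pads) lies 19 mm behind it; z points along the fingers, y is the line along which they close (so a half turn about z gives the same grasp; the last joint's range is limited). The gripper opens to 85 mm and grips with 20 to 120 N. Pads are 22 mm wide; open, the fingers measure 114 mm over their backs; the gripper's body (76 mm by 85 mm) begins 54 mm behind the grasp point. The pads swing forward as they close: fully open they stand 13 mm farther back than shut.
Start: joints at [1.108, 0.264, 1.604, -0, 1.274, -0.037], TCP at [0.279, 0.615, 0.231] pointing down, gripper open.
Joint ranges: [-2.63, 2.63], [-0.94, 2.18], [0.31, 2.57], [-1.31, 4.45], [0, 2.66], [-2.55, 2.55]. Speed limits (rad/s): [2.57, 2.57, 3.14, 3.14, 3.14, 3.14].

### API

Orientations are given as a rotation vector (axis times angle).
In Python, from cell import r, eyes, order, recognise, place_of gives the robot as it stands.
- The arm moves only by the shell command python3 -m handwheel 'ROWS' [FORCE]. ROWS is JSON, a list of rows, each an object of numbers: "x", "y", "z": the shift along the tool's x, y, z in cm; "ax", "ay", "az": the turn, a rotation vector about the tool's x, y, z in rad; "fingers": the finger opening in cm, from 0 to 8.54. A call has 1 to 20 rows; each row is the pose to reach, as a shift and turn from the pose commanded when the call began, along the tool's axes at that moment; what a row does not reach only later rows make up. A row lasts 1/10 s, in which the tool goes at most 50 mm and 8.59 degrees, less where a joint would pass 70% of its speed; a pose out of reach is approached as far as the arm can. A call with a gripper value outside its range is refused whole. The fingers move at their own pace and stop on an object; FORCE is the grip in N (left out, the last holds). Time passes only in rows, so rows that repeat a pose let the fingers close. It gives the time, the measured TCP pose, the force, the opening and the grip force at its end, in the units of the state.
- r.sense(): the state, without advancing time (a new reading comes with each control period).
- eyes.get_image(name): name is "side" or "top"; returns a dict with "img" (384x512x3 uint8, red, green, blue), "mtx" (3x3 intrinsics, pixels), "k1" (the pictures are not rectified: a ray, as slopes to the right and down, at radius r is drawn at 1 + k1 r^2 times it, then the intrinsics apply), "pose" (4x4, takes a point from camera to world coordinates). Camera axes: x right, y up, looking along -z (the intrinsics and any distortion apply to the point x, -y, -z); pixel columns grow to the right and rows downward; lengths in m; the calibration is good to about 2 mm. A picture is of the moment at which its call begins. There is no depth.
- order.job_done(): hands the job in; it is judged then, once.
Trained networks look in a picture, given as the dict that the camera call returned (one of the last four; its "shot" number tells which), for a name from the list of things; names that differ only in an ending like _2 or _b are one class to them, and where a whole thing is asked for, a point or a joint stands for the part that bears it (a point fixed in the world has none). Each returns a list of dicts, best first, with "confidence" (0 to 1); they miss things now and then, are a little off and sometimes report something else, mostly with a low value. They report only what shows in the picture. A call takes as long as a camera call. They do not tell look-alikes from the thing itself.
- recognise(picture, query): "at" ([column, row] in pixels, amid what is visible of it).
- place_of(picture, query): "at" ([column, row] in pixels: a listed point, or the origin of a listed thing).
The state is a dict: "time": time; "joint_pos": joint angles; "joint_vel": joint speeds; "joint_efforts": joint torques, N m; "tcp_pos": TCP position; "tcp_rot": TCP orientation; "contact_force": force on the tool from outside, world axes, zero at the start; "wrist_torque": the same for the moment, N m; "finger_gap": finger opening in m; "gripper_force": force on a finger pad.
Only numpy, scipy, OpenCV 4.12 (cv2) and the standard library are available. Lean on these libraries where they do the work, as an engineer would, in place of code of your own. Each camera call takes 0.05 s, during which the arm holds its last target. There are 200 camera calls.

## Working session

There is one attempt and no reset: what is moved stays moved. The work goes in short steps, Python scripts to look and compute and a shell command to move; the robot and the scene stay as the last step left them, time stands still between calls to the robot, and variables do not carry over. Pictures are saved under pics/ and viewed, at most 10 in all, crops included, and the job is handed in when it is done.

```bash
ls; mkdir -p pics
cat > h.py <<'E'
import numpy as np, cv2
from scipy.spatial.transform import Rotation as R
from cell import r, eyes, order, recognise, place_of
def ray(p,px):
    K=p["mtx"];k=p["k1"]
    d=np.array([(px[0]-K[0][2])/K[0][0],(px[1]-K[1][2])/K[1][1]]);u=d.copy()
    for _ in range(20): u=d/(1+k*(u@u))
    P=np.array(p["pose"]);return P[:3,3],P[:3,:3]@np.array([u[0],-u[1],-1])
def atz(p,px,z):
    o,d=ray(p,px);return o+d*(z-o[2])/d[2]
def proj(p,X):
    P=np.array(p["pose"]);c=P[:3,:3].T@(np.array(X)-P[:3,3]);u=np.array([c[0],-c[1]])/-c[2]
    u=u*(1+p["k1"]*(u@u));K=p["mtx"];return np.array([K[0][0]*u[0]+K[0][2],K[1][1]*u[1]+K[1][2]])
def tri(ps,pxs):
    A=np.zeros((3,3));b=np.zeros(3)
    for p,x in zip(ps,pxs):
        o,d=ray(p,x);d=d/np.linalg.norm(d);M=np.eye(3)-np.outer(d,d);A+=M;b+=M@o
    return np.linalg.solve(A,b)
def save(p,n,crop=None,s=1):
    im=p["img"][...,::-1]
    if crop: im=im[crop[1]:crop[3],crop[0]:crop[2]]
    cv2.imwrite("pics/"+n,cv2.resize(im,None,fx=s,fy=s,interpolation=cv2.INTER_CUBIC))
E
python3 - <<'E'
from h import *
t=eyes.get_image("top");s=eyes.get_image("side")
save(t,"top0.png",None,1.5);save(s,"side0.png",None,1.5)
np.set_printoptions(precision=4,suppress=True)
Z=dict(stand=0,jar_mouth=.076,dowel_a=.076,lid=.004,lid_handle=.038,cup=0,cup_rim=.072,dish=0,bottle=0,tube_rack=0,slide_box=0,forceps=0)
for q,z in Z.items():
  for n,p in(("top",t),("side",s)):
    for o in place_of(p,q)[:4]: print(q,n,np.array(o["at"]).round(1),round(o["confidence"],2),atz(p,o["at"],z).round(4)[:2])
E
```

```text
pics
stand top [283.7 199.2] 0.69 [0.5794 0.0033]
jar_mouth top [283.8 196.4] 0.76 [0.5771 0.0072]
jar_mouth side [260.7 213.9] 0.63 [0.5821 0.0002]
jar_mouth side [267.8 161.5] 0.6 [0.7003 0.1676]
dowel_a top [274.1 180.1] 0.75 [0.6248 0.0367]
dowel_a top [294.4 205.9] 0.64 [ 0.5499 -0.0243]
dowel_a top [395.3 241. ] 0.58 [ 0.4553 -0.319 ]
dowel_a side [252.  229.7] 0.69 [ 0.5384 -0.034 ]
dowel_a side [269.5 198.9] 0.63 [0.6283 0.0346]
dowel_a side [257.8 229.8] 0.24 [ 0.5507 -0.0412]
lid top [141.2 226.3] 0.95 [0.482  0.4415]
lid top [189.1 225.7] 0.75 [0.4884 0.2929]
lid side [174.  148.9] 0.62 [0.4976 0.4496]
lid side [190.7 177.5] 0.56 [0.4951 0.2897]
lid_handle top [193.9 227.2] 0.74 [0.4821 0.2722]
lid_handle top [392.9 243.4] 0.73 [ 0.4496 -0.3242]
lid_handle top [140.1 221.8] 0.72 [0.4933 0.4356]
lid_handle side [173.9 143. ] 0.69 [0.4984 0.4362]
lid_handle side [185.  170.9] 0.61 [0.4814 0.2895]
cup top [394. 243.] 0.84 [ 0.4523 -0.3401]
cup side [285.3 371.2] 0.78 [ 0.4526 -0.3333]
cup side [187.7 168.5] 0.43 [0.5033 0.338 ]
cup_rim top [400.5 238.7] 0.63 [ 0.4624 -0.3358]
[... 169 characters left out ...]
 [0.7512 0.2548]
dish side [267.6 161.1] 0.83 [0.7461 0.2448]
bottle top [362.2 165.7] 0.9 [ 0.6934 -0.244 ]
bottle side [349.8 283. ] 0.88 [ 0.6951 -0.2384]
bottle side [262.4 233.5] 0.22 [ 0.5845 -0.0061]
bottle side [252.5 227.7] 0.18 [0.5706 0.0244]
tube_rack top [277.8 145.5] 0.71 [0.7516 0.0253]
tube_rack side [311.6 201.5] 0.63 [0.7684 0.0264]
slide_box top [189.6 224.7] 0.65 [0.4918 0.2923]
slide_box top [149.5 174.2] 0.62 [0.6472 0.4286]
slide_box top [380.6 189.4] 0.58 [ 0.6188 -0.3013]
slide_box side [225.  138.7] 0.94 [0.6753 0.4214]
slide_box side [261.  212.2] 0.28 [0.6185 0.062 ]
forceps top [381.6 187.7] 0.58 [ 0.6243 -0.3046]
forceps side [344.7 317.6] 0.81 [ 0.6294 -0.3015]
```

View pics/top0.png

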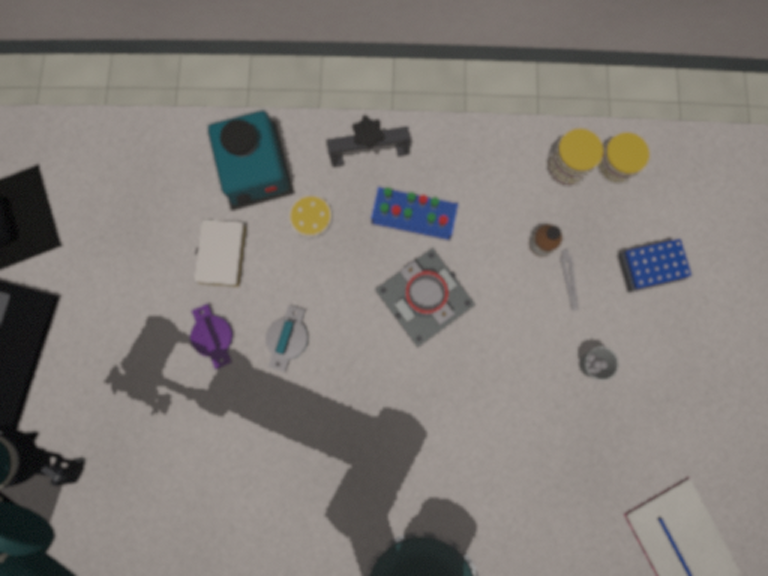

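View pics/side0.png

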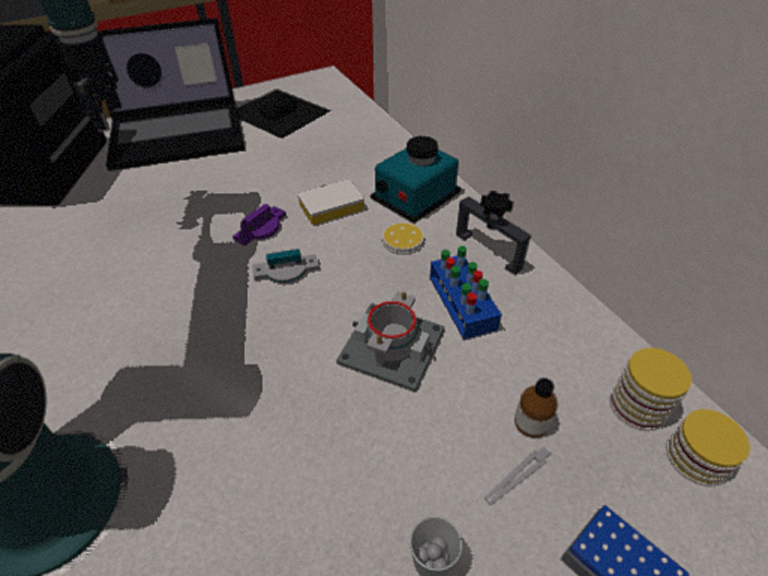

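The real lid is the steel plate with the teal bar at top px (191,225); the other candidate at (141,223) is purple and not meant. The beaker is at (399,240) and the jar at (284,196). I'll confirm the lid in a crop and measure by colour.

```bash
cat > m.py <<'E'
from h import *
np.set_printoptions(precision=4,suppress=True)
def mask(p,lo,hi,box):
    m=cv2.inRange(cv2.cvtColor(p["img"],cv2.COLOR_RGB2HSV),lo,hi);b=np.zeros_like(m);x0,y0,x1,y1=box;b[y0:y1,x0:x1]=m[y0:y1,x0:x1];return b
def world_fit(p,m,z):
    ys,xs=np.nonzero(m);P=np.array([atz(p,(x,y),z)[:2] for x,y in zip(xs,ys)])
    c=P.mean(0);w,v=np.linalg.eigh(np.cov((P-c).T));a=np.arctan2(v[1,1],v[0,1])
    return len(P),c,np.degrees(a),np.sqrt(w)
E
python3 - <<'E'
from m import *
t=eyes.get_image("top");s=eyes.get_image("side")
a=cv2.resize(t["img"][190:260,120:220],(600,420),interpolation=cv2.INTER_CUBIC)
cv2.imwrite("pics/lidcrop.png",a[...,::-1])
for n,p,bl,bj in(("top",t,(175,195,212,255),(255,165,315,230)),("side",s,(170,155,205,190),(225,185,300,260))):
    m=mask(p,(80,60,40),(100,255,255),bl);print(n,"handle",world_fit(p,m,.048 if n=="top" else .042))
    m=mask(p,(0,100,60),(8,255,255),bj)|mask(p,(172,100,60),(180,255,255),bj)
    ys,xs=np.nonzero(m);P=np.array([atz(p,(x,y),.079)[:2] for x,y in zip(xs,ys)],np.float32)
    (c,ax,an)=cv2.fitEllipse(P);print(n,"seal",len(P),np.array(c),ax,cv2.minEnclosingCircle(P))
    for q,z in(("dowel_a",.076),("jar_mouth",.076),("cup_rim",.072),("cup",0),("lid",.004),("lid_handle",.038)):
        for o in place_of(p,q)[:3]: print(q,np.array(o["at"]).round(1),round(o["confidence"],2),atz(p,o["at"],z)[:2])
S=r.sense();print(R.from_rotvec(S["tcp_rot"]).as_matrix(),S["tcp_pos"],S["contact_force"],S["time"])
E
```

```text
top handle (116, array([0.4895, 0.2848]), np.float64(164.64815901445007), array([0.0046, 0.0184]))
top seal 145 [0.5832 0.0062] (0.07623608410358429, 0.0781155675649643) ((0.5835438966751099, 0.007075998466461897), 0.04201599955558777)
dowel_a [295.6 205.4] 0.82 [ 0.5515 -0.0277]
dowel_a [273.5 179.7] 0.61 [0.626  0.0385]
dowel_a [284.2 191.8] 0.54 [0.5908 0.0063]
jar_mouth [284.6 195.6] 0.61 [0.5795 0.0049]
jar_mouth [276.2 143.9] 0.2 [0.7353 0.0329]
cup_rim [401.1 242.4] 0.87 [ 0.4518 -0.3374]
cup_rim [358.6 164. ] 0.39 [ 0.6817 -0.2151]
cup [402.1 243.4] 0.57 [ 0.4516 -0.3654]
cup [392.6 245.7] 0.55 [ 0.4439 -0.3355]
lid [189.6 226. ] 0.72 [0.4875 0.2913]
lid [141.6 223.8] 0.58 [0.4897 0.4408]
lid [396.7 241.5] 0.24 [ 0.4569 -0.3473]
lid_handle [135.9 221.8] 0.7 [0.4929 0.4484]
lid_handle [190.4 226.2] 0.64 [0.4847 0.2828]
side handle (136, array([0.4891, 0.2743]), np.float64(75.28877935079954), array([0.0195, 0.0257]))
side seal 181 [0.5837 0.0025] (0.07715379446744919, 0.07789096981287003) ((0.5834318399429321, 0.0027191750705242157), 0.04201258346438408)
dowel_a [251.5 226.8] 0.67 [ 0.5416 -0.0254]
dowel_a [268.2 201.5] 0.6 [0.6206 0.0282]
dowel_a [189.4 177. ] 0.5 [0.473  0.2174]
jar_mouth [262.3 212.3] 0.71 [0.5884 0.0029]
jar_mouth [283.3 382. ] 0.41 [ 0.4233 -0.3651]
cup_rim [290.3 364.8] 0.85 [ 0.4511 -0.3453]
cup [285.5 372.1] 0.87 [ 0.452  -0.3349]
lid [172.8 151.1] 0.87 [0.49   0.4404]
lid [193.4 178. ] 0.82 [0.5016 0.2835]
lid [188.7 167.9] 0.58 [0.506  0.3347]
lid_handle [188.1 171.2] 0.69 [0.4892 0.2837]
lid_handle [287.  373.7] 0.68 [ 0.4448 -0.3477]
lid_handle [171.6 145.6] 0.61 [0.4871 0.4268]
[[-0.9107  0.4131 -0.    ]
 [ 0.4131  0.9107 -0.    ]
 [ 0.     -0.     -1.    ]] [0.2788 0.6147 0.2313] [0.979  0.2797 0.5701] 2.0
```

View pics/lidcrop.png

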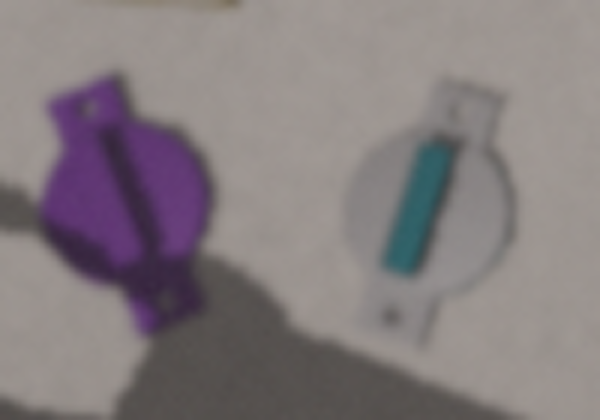

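```bash
python3 -m handwheel '[{"x":-53.4,"y":-76.3,"z":-2,"az":1.75},{"x":-53.4,"y":-76.3,"z":-2,"az":1.75},{"x":-53.4,"y":-76.3,"z":-2,"az":1.75},{"x":-53.4,"y":-76.3,"z":-2,"az":1.75},{"x":-53.4,"y":-76.3,"z":-2,"az":1.75},{"x":-53.4,"y":-76.3,"z":-2,"az":1.75},{"x":-53.4,"y":-76.3,"z":-2,"az":1.75},{"x":-53.4,"y":-76.3,"z":-2,"az":1.75},{"x":-53.4,"y":-76.3,"z":-2,"az":1.75},{"x":-53.4,"y":-76.3,"z":-2,"az":1.75},{"x":-53.4,"y":-76.3,"z":-2,"az":1.75},{"x":-53.4,"y":-76.3,"z":-2,"az":1.75},{"x":-53.4,"y":-76.3,"z":-2,"az":1.75},{"x":-53.4,"y":-76.3,"z":-2,"az":1.75},{"x":-53.4,"y":-76.3,"z":-2,"az":1.75},{"x":-53.4,"y":-76.3,"z":-2,"az":1.75},{"x":-53.4,"y":-76.3,"z":-2,"az":1.75},{"x":-53.4,"y":-76.3,"z":-2,"az":1.75},{"x":-53.4,"y":-76.3,"z":-2,"az":1.75},{"x":-53.4,"y":-76.3,"z":-2,"az":1.75}]'; python3 -m handwheel '[{"ay":0.15},{"ay":0.3}]'
python3 - <<'E'
from m import *
S=r.sense();print(S["joint_pos"],S["tcp_pos"],R.from_rotvec(S["tcp_rot"]).as_matrix())
E
```

```text
[ 1.1081  0.2639  1.604   0.      1.2737 -0.0369] [0.2788 0.6147 0.2313] [[-0.9107  0.4131 -0.    ]
 [ 0.4131  0.9107 -0.    ]
 [ 0.     -0.     -1.    ]]invalid input at $[0]: expected keys x, y, z, ax, ay, az, fingers
invalid input at $[0]: expected keys x, y, z, ax, ay, az, fingers
```

```bash
python3 -m handwheel '[{"x":-53.4,"y":-76.3,"z":-2,"ax":0,"ay":0,"az":1.75,"fingers":8.5},{"x":-53.4,"y":-76.3,"z":-2,"ax":0,"ay":0,"az":1.75,"fingers":8.5},{"x":-53.4,"y":-76.3,"z":-2,"ax":0,"ay":0,"az":1.75,"fingers":8.5},{"x":-53.4,"y":-76.3,"z":-2,"ax":0,"ay":0,"az":1.75,"fingers":8.5},{"x":-53.4,"y":-76.3,"z":-2,"ax":0,"ay":0,"az":1.75,"fingers":8.5},{"x":-53.4,"y":-76.3,"z":-2,"ax":0,"ay":0,"az":1.75,"fingers":8.5},{"x":-53.4,"y":-76.3,"z":-2,"ax":0,"ay":0,"az":1.75,"fingers":8.5},{"x":-53.4,"y":-76.3,"z":-2,"ax":0,"ay":0,"az":1.75,"fingers":8.5},{"x":-53.4,"y":-76.3,"z":-2,"ax":0,"ay":0,"az":1.75,"fingers":8.5},{"x":-53.4,"y":-76.3,"z":-2,"ax":0,"ay":0,"az":1.75,"fingers":8.5},{"x":-53.4,"y":-76.3,"z":-2,"ax":0,"ay":0,"az":1.75,"fingers":8.5},{"x":-53.4,"y":-76.3,"z":-2,"ax":0,"ay":0,"az":1.75,"fingers":8.5},{"x":-53.4,"y":-76.3,"z":-2,"ax":0,"ay":0,"az":1.75,"fingers":8.5},{"x":-53.4,"y":-76.3,"z":-2,"ax":0,"ay":0,"az":1.75,"fingers":8.5},{"x":-53.4,"y":-76.3,"z":-2,"ax":0,"ay":0,"az":1.75,"fingers":8.5},{"x":-53.4,"y":-76.3,"z":-2,"ax":0,"ay":0,"az":1.75,"fingers":8.5},{"x":-53.4,"y":-76.3,"z":-2,"ax":0,"ay":0,"az":1.75,"fingers":8.5},{"x":-53.4,"y":-76.3,"z":-2,"ax":0,"ay":0,"az":1.75,"fingers":8.5},{"x":-53.4,"y":-76.3,"z":-2,"ax":0,"ay":0,"az":1.75,"fingers":8.5},{"x":-53.4,"y":-76.3,"z":-2,"ax":0,"ay":0,"az":1.75,"fingers":8.5}]'; python3 -m handwheel '[{"x":0,"y":0,"z":0,"ax":0,"ay":0.15,"az":0,"fingers":8.5},{"x":0,"y":0,"z":0,"ax":0,"ay":0.3,"az":0,"fingers":8.5}]'
python3 - <<'E'
from m import *
S=r.sense();print(S["joint_pos"],S["tcp_pos"],R.from_rotvec(S["tcp_rot"]).as_matrix())
E
```

```text
time: 4.0
tcp_pos: [0.4503, -0.3047, 0.2513]
tcp_rot: [2.784, 1.453, -0.001]
contact_force: [0.5, 0.1, 0.6]
finger_gap: 0.0847
gripper_force: 0.0
time: 4.2
tcp_pos: [0.4515, -0.2992, 0.2527]
tcp_rot: [-2.632, -1.386, -0.408]
contact_force: [-1.1, -0.4, -0.1]
finger_gap: 0.0851
gripper_force: 0.0
[-0.8224  0.0222  1.8684  0.3081  1.3284 -0.3074] [ 0.4515 -0.2992  0.2527] [[ 0.539   0.8244  0.1728]
 [ 0.7867 -0.566   0.2465]
 [ 0.301   0.0031 -0.9536]]
```

```bash
cat >> m.py <<'E'
def tool(yaw,pitch,roll=0):
    # tool z = d(yaw) pitched down by pitch, y horizontal (to the right of d), then roll about tool z
    c,s=np.cos,np.sin
    z=np.array([c(yaw)*c(pitch),s(yaw)*c(pitch),-s(pitch)]);y=np.array([s(yaw),-c(yaw),0])
    return R.from_matrix(np.array([np.cross(y,z),y,z]).T)*R.from_rotvec([0,0,roll])
def rel(pos,Rt,P0=None,R0=None):
    S=r.sense();P0=np.array(S["tcp_pos"]) if P0 is None else np.array(P0);R0=R.from_rotvec(S["tcp_rot"]) if R0 is None else R0
    d=R0.inv().apply(np.array(pos)-P0)*100;v=(R0.inv()*Rt).as_rotvec();print("xyz cm",d.round(2),"rot",v.round(3),"len",np.linalg.norm(d).round(1),np.linalg.norm(v).round(2))
E
python3 - <<'E'
from m import *
yaw=np.arctan2(.824,.566);Rt=tool(yaw,np.radians(25));t=Rt.as_matrix()[:,2];print(Rt.as_matrix())
g=np.array([.452,-.338,.05])+.025*t
print(t,g);rel(g-.10*t,Rt)
rel(g,Rt,g-.10*t,Rt)
E
```

```text
[[ 0.2393  0.8243  0.5131]
 [ 0.3484 -0.5662  0.747 ]
 [ 0.9063  0.     -0.4226]]
[ 0.5131  0.747  -0.4226] [ 0.4648 -0.3193  0.0394]
xyz cm [-14.66   2.18  13.32] rot [0.002 0.829 0.002] len 19.9 0.83
xyz cm [ 0. -0. 10.] rot [0. 0. 0.] len 10.0 0.0
```

```bash
python3 -m handwheel '[{"x":-8,"y":1,"z":2,"ax":0,"ay":0.15,"az":0,"fingers":8.5},{"x":-14.7,"y":2.2,"z":4,"ax":0,"ay":0.3,"az":0,"fingers":8.5},{"x":-14.7,"y":2.2,"z":6,"ax":0,"ay":0.45,"az":0,"fingers":8.5},{"x":-14.7,"y":2.2,"z":9,"ax":0,"ay":0.6,"az":0,"fingers":8.5},{"x":-14.7,"y":2.2,"z":11,"ax":0,"ay":0.75,"az":0,"fingers":8.5},{"x":-14.7,"y":2.2,"z":13.3,"ax":0,"ay":0.83,"az":0,"fingers":8.5},{"x":-14.7,"y":2.2,"z":13.3,"ax":0,"ay":0.83,"az":0,"fingers":8.5},{"x":-14.7,"y":2.2,"z":13.3,"ax":0,"ay":0.83,"az":0,"fingers":8.5}]'
python3 - <<'E'
from m import *
S=r.sense();print(S["joint_pos"])
yaw=np.arctan2(.824,.566);Rt=tool(yaw,np.radians(25));t=Rt.as_matrix()[:,2]
g=np.array([.452,-.338,.05])+.025*t
rel(g,Rt)
p=eyes.get_image("side");save(p,"side1.png",(150,250,420,384),2.9)
E
```

```text
time: 5.0
tcp_pos: [0.4107, -0.3955, 0.0806]
tcp_rot: [-2.037, -1.067, -1.291]
contact_force: [0.1, -1.3, 0.3]
finger_gap: 0.0847
gripper_force: 0.0
[-1.2657  0.6717  1.7424  0.7957  1.6226 -1.0157]
xyz cm [ 0.25  0.13 10.21] rot [ 0.001  0.004 -0.003] len 10.2 0.0
```

View pics/side1.png

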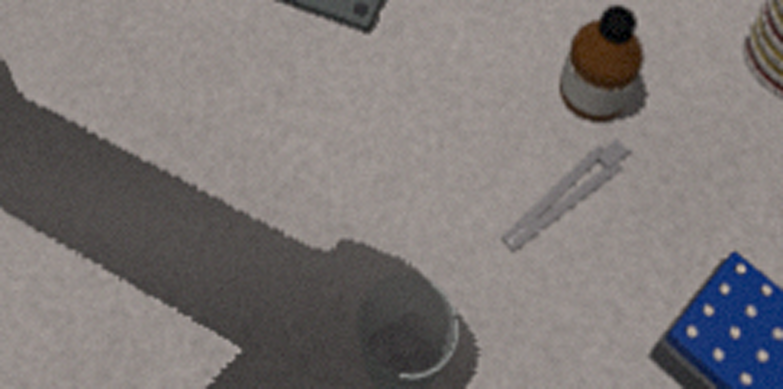

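Gripper is outside this view; the beaker stands unchanged around px (291,362). Approaching and closing.

```bash
python3 -m handwheel '[{"x":0.2,"y":0.1,"z":3.5,"ax":0,"ay":0,"az":0,"fingers":8.5},{"x":0.2,"y":0.1,"z":7,"ax":0,"ay":0,"az":0,"fingers":8.5},{"x":0.2,"y":0.1,"z":10.2,"ax":0,"ay":0,"az":0,"fingers":8.5},{"x":0.2,"y":0.1,"z":10.2,"ax":0,"ay":0,"az":0,"fingers":8.5},{"x":0.2,"y":0.1,"z":10.2,"ax":0,"ay":0,"az":0,"fingers":5},{"x":0.2,"y":0.1,"z":10.2,"ax":0,"ay":0,"az":0,"fingers":5},{"x":0.2,"y":0.1,"z":10.2,"ax":0,"ay":0,"az":0,"fingers":5},{"x":0.2,"y":0.1,"z":10.2,"ax":0,"ay":0,"az":0,"fingers":5},{"x":0.2,"y":0.1,"z":10.2,"ax":0,"ay":0,"az":0,"fingers":5},{"x":0.2,"y":0.1,"z":10.2,"ax":0,"ay":0,"az":0,"fingers":5}]' 40
python3 - <<'E'
from m import *
S=r.sense();print(S["joint_pos"])
p=eyes.get_image("side");t=eyes.get_image("top")
a=np.hstack([cv2.resize(q["img"][y0:y1,x0:x1],(400,400),interpolation=cv2.INTER_CUBIC) for q,(x0,y0,x1,y1) in((p,(230,304,310,384)),(t,(360,200,440,280)))])
cv2.imwrite("pics/grip.png",a[...,::-1])
E
```

```text
time: 6.05
tcp_pos: [0.4651, -0.3227, 0.0424]
tcp_rot: [-2.038, -1.071, -1.298]
contact_force: [-0.4, 0.3, 8.0]
finger_gap: 0.0615
gripper_force: 41.7
[-1.1529  0.673   1.8494  0.8889  1.4964 -1.055 ]
```

View pics/grip.png

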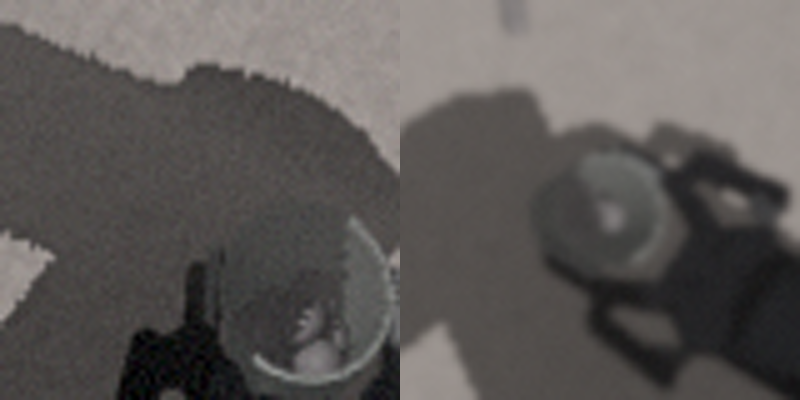

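Beaker is held upright between the pads (left view mouth at crop (310,300), balls inside). Lift, then compute the pre-pour pose.

```bash
python3 -m handwheel '[{"x":0,"y":0,"z":0,"ax":0,"ay":0,"az":0,"fingers":5},{"x":3,"y":0,"z":-1.4,"ax":0,"ay":0,"az":0,"fingers":5},{"x":6,"y":0,"z":-2.8,"ax":0,"ay":0,"az":0,"fingers":5},{"x":9,"y":0,"z":-4.2,"ax":0,"ay":0,"az":0,"fingers":5},{"x":12,"y":0,"z":-5.6,"ax":0,"ay":0,"az":0,"fingers":5},{"x":15,"y":0,"z":-7,"ax":0,"ay":0,"az":0,"fingers":5},{"x":15,"y":0,"z":-7,"ax":0,"ay":0,"az":0,"fingers":5},{"x":15,"y":0,"z":-7,"ax":0,"ay":0,"az":0,"fingers":5}]' 60
python3 - <<'E'
from m import *
S=r.sense();print(S["joint_pos"],S["contact_force"])
yaw=np.radians(80);Rt=tool(yaw,np.radians(5));t=Rt.as_matrix()[:,2];y=Rt.as_matrix()[:,1]
J=np.array([.5835,.0045,0]);th=np.array([np.cos(yaw),np.sin(yaw),0])
G=J-.042*y+.005*th+[0,0,.20]
print(G+.025*t);rel(G+.025*t,Rt)
E
```

```text
time: 6.95
tcp_pos: [0.4644, -0.3212, 0.2047]
tcp_rot: [-2.043, -1.072, -1.291]
contact_force: [-0.4, 0.7, -3.5]
finger_gap: 0.0611
gripper_force: 65.4
[-1.1516  0.425   1.8412  0.8866  1.654  -0.854 ] [-0.3591  0.6749 -3.4997]
[0.5473 0.0412 0.1978]
xyz cm [ 14.26 -13.83  31.44] rot [ 0.419  0.353 -0.112] len 37.2 0.56
```

```bash
python3 -m handwheel '[{"x":0.6,"y":-0.6,"z":1.3,"ax":0.017,"ay":0.014,"az":-0.004,"fingers":5},{"x":2,"y":-2,"z":4.4,"ax":0.06,"ay":0.05,"az":-0.016,"fingers":5},{"x":3.6,"y":-3.5,"z":7.9,"ax":0.105,"ay":0.09,"az":-0.028,"fingers":5},{"x":5.3,"y":-5.2,"z":11.7,"ax":0.157,"ay":0.13,"az":-0.042,"fingers":5},{"x":7.1,"y":-6.9,"z":15.7,"ax":0.21,"ay":0.175,"az":-0.056,"fingers":5},{"x":9,"y":-8.7,"z":19.7,"ax":0.262,"ay":0.22,"az":-0.07,"fingers":5},{"x":10.7,"y":-10.4,"z":23.6,"ax":0.314,"ay":0.265,"az":-0.084,"fingers":5},{"x":12.3,"y":-11.9,"z":27,"ax":0.36,"ay":0.303,"az":-0.097,"fingers":5},{"x":13.5,"y":-13.1,"z":29.7,"ax":0.396,"ay":0.333,"az":-0.106,"fingers":5},{"x":14.1,"y":-13.7,"z":31.1,"ax":0.415,"ay":0.349,"az":-0.111,"fingers":5},{"x":14.3,"y":-13.8,"z":31.4,"ax":0.419,"ay":0.353,"az":-0.112,"fingers":5},{"x":14.3,"y":-13.8,"z":31.4,"ax":0.419,"ay":0.353,"az":-0.112,"fingers":5},{"x":14.3,"y":-13.8,"z":31.4,"ax":0.419,"ay":0.353,"az":-0.112,"fingers":5}]'
python3 - <<'E'
from m import *
S=r.sense();print(S["joint_pos"])
yaw=np.radians(80);Rt=tool(yaw,np.radians(5));t=Rt.as_matrix()[:,2];y=Rt.as_matrix()[:,1]
p=eyes.get_image("side");T=eyes.get_image("top")
R0=R.from_rotvec(S["tcp_rot"]).as_matrix();G=S["tcp_pos"]-.025*R0[:,2];print("G",G,R0)
for n,q in(("top",T),("side",p)):
  print(n,"pred rim",proj(q,G+.020*R0[:,0]),[(np.array(o["at"]).round(1),round(o["confidence"],2),atz(q,o["at"],G[2]+.02)) for o in place_of(q,"cup_rim")[:2]])
a=np.hstack([cv2.resize(q["img"][y0:y1,x0:x1],(400,400),interpolation=cv2.INTER_CUBIC) for q,(x0,y0,x1,y1) in((p,(200,140,320,260)),(T,(230,140,330,240)))])
cv2.imwrite("pics/pre.png",a[...,::-1])
E
```

```text
time: 8.25
tcp_pos: [0.5472, 0.0421, 0.1994]
tcp_rot: [-1.403, -1.176, -1.29]
contact_force: [0.5, -0.3, -3.7]
finger_gap: 0.0611
gripper_force: 65.3
[-0.5943  0.518   2.0255  1.1731  1.7326 -1.0217]
G [0.5429 0.0176 0.2014] [[ 0.0155  0.9849  0.1726]
 [ 0.0806 -0.1733  0.9816]
 [ 0.9966 -0.0013 -0.0821]]
top pred rim [282.0644 201.236 ] [(array([285.3, 202.3]), 0.78, array([0.5406, 0.0109, 0.2214])), (array([279.8, 141.1]), 0.28, array([0.7022, 0.0282, 0.2214]))]
side pred rim [241.9604 172.6154] [(array([245.5, 176.1]), 0.88, array([0.5448, 0.0051, 0.2214]))]
```

View pics/pre.png

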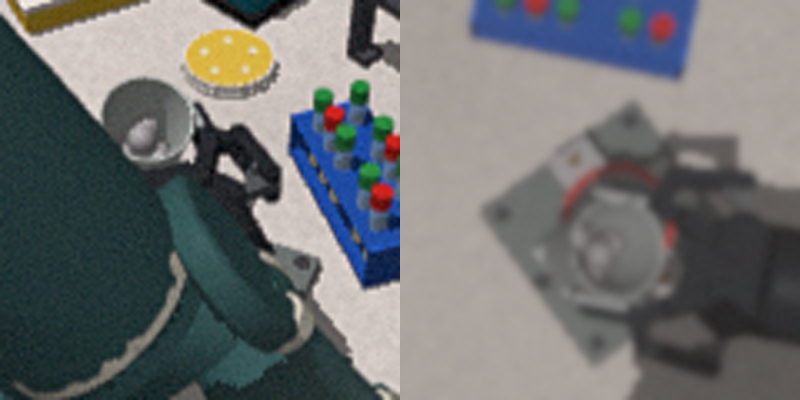

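Beaker mouth sits at side px (245,175)/top px (285,201), as wanted just robot-side of the jar centre. Pour.

```bash
python3 -m handwheel '[{"x":-0.7,"y":0,"z":0.06,"ax":0,"ay":0,"az":0.15,"fingers":5},{"x":-1.6,"y":0,"z":0.13,"ax":0,"ay":0,"az":0.3,"fingers":5},{"x":-2.6,"y":0,"z":0.2,"ax":0,"ay":0,"az":0.45,"fingers":5},{"x":-3.6,"y":0,"z":0.3,"ax":0,"ay":0,"az":0.6,"fingers":5},{"x":-4.4,"y":0,"z":0.36,"ax":0,"ay":0,"az":0.75,"fingers":5},{"x":-4.8,"y":0,"z":0.4,"ax":0,"ay":0,"az":0.9,"fingers":5},{"x":-4.8,"y":0,"z":0.4,"ax":0,"ay":0,"az":1.05,"fingers":5},{"x":-4.8,"y":0,"z":0.4,"ax":0,"ay":0,"az":1.2,"fingers":5},{"x":-4.8,"y":0,"z":0.4,"ax":0,"ay":0,"az":1.3,"fingers":5},{"x":-4.8,"y":0,"z":0.4,"ax":0,"ay":0,"az":1.36,"fingers":5},{"x":-4.8,"y":0,"z":0.4,"ax":0,"ay":0,"az":1.42,"fingers":5},{"x":-4.8,"y":0,"z":0.4,"ax":0,"ay":0,"az":1.47,"fingers":5},{"x":-4.8,"y":0,"z":0.4,"ax":0,"ay":0,"az":1.5,"fingers":5},{"x":-4.8,"y":0,"z":0.4,"ax":0,"ay":0,"az":1.53,"fingers":5},{"x":-4.8,"y":0,"z":0.4,"ax":0,"ay":0,"az":1.56,"fingers":5},{"x":-4.8,"y":0,"z":0.4,"ax":0,"ay":0,"az":1.59,"fingers":5},{"x":-4.8,"y":0,"z":0.4,"ax":0,"ay":0,"az":1.62,"fingers":5},{"x":-4.8,"y":0,"z":0.4,"ax":0,"ay":0,"az":1.65,"fingers":5},{"x":-4.8,"y":0,"z":0.4,"ax":0,"ay":0,"az":1.68,"fingers":5},{"x":-4.8,"y":0,"z":0.4,"ax":0,"ay":0,"az":1.7,"fingers":5}]'
python3 - <<'E'
from m import *
S=r.sense();print(S["joint_pos"],S["contact_force"])
p=eyes.get_image("side");T=eyes.get_image("top")
for q in(p,T): print([(np.array(o["at"]).round(),round(o["confidence"],2)) for o in recognise(q,"ball0")[:8]])
a=np.hstack([cv2.resize(q["img"][y0:y1,x0:x1],(400,400),interpolation=cv2.INTER_CUBIC) for q,(x0,y0,x1,y1) in((p,(200,140,320,260)),(T,(230,140,330,240)))])
cv2.imwrite("pics/pour.png",a[...,::-1])
E
```

```text
time: 10.45
tcp_pos: [0.5474, 0.0425, 0.152]
tcp_rot: [-1.633, 0.251, -0.032]
contact_force: [-0.1, 0.3, -1.2]
finger_gap: 0.0611
gripper_force: 65.7
[-0.5934  0.606   2.0164  1.163   1.7019  0.6059] [-0.0892  0.3408 -1.1612]
[]
[]
```

View pics/pour.png

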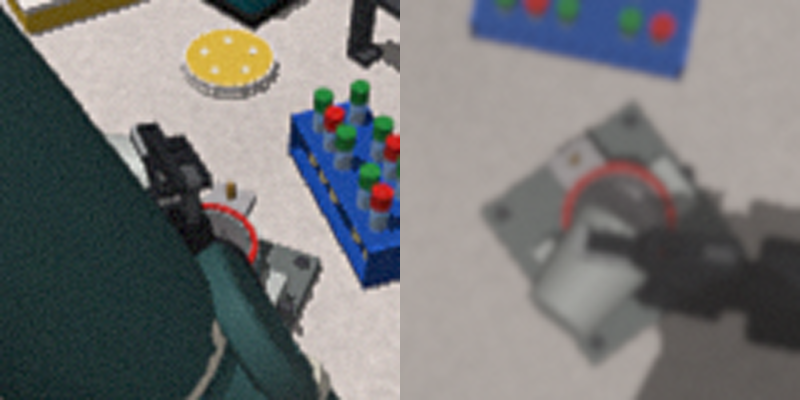

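Wrist load fell to 1.2 N (empty beaker ≈1 N), and no stray balls show on the bench around the jar (top px ~(284,196)). Tilt a bit further, then raise and right the beaker.

```bash
python3 -m handwheel '[{"x":0.6,"y":-0.1,"z":0,"ax":0,"ay":0,"az":0.14,"fingers":5},{"x":1.3,"y":-0.2,"z":0,"ax":0,"ay":0,"az":0.28,"fingers":5},{"x":1.3,"y":-0.2,"z":0,"ax":0,"ay":0,"az":0.4,"fingers":5},{"x":1.3,"y":-0.2,"z":0,"ax":0,"ay":0,"az":0.4,"fingers":5},{"x":1.3,"y":-0.2,"z":0,"ax":0,"ay":0,"az":0.4,"fingers":5},{"x":1,"y":-2,"z":0,"ax":0,"ay":0,"az":0.26,"fingers":5},{"x":0.5,"y":-4,"z":0,"ax":0,"ay":0,"az":0.12,"fingers":5},{"x":0,"y":-6,"z":0,"ax":0,"ay":0,"az":-0.03,"fingers":5},{"x":-0.5,"y":-8,"z":0,"ax":0,"ay":0,"az":-0.18,"fingers":5},{"x":-1,"y":-8,"z":0,"ax":0,"ay":0,"az":-0.33,"fingers":5},{"x":-1,"y":-8,"z":0,"ax":0,"ay":0,"az":-0.48,"fingers":5},{"x":-1,"y":-8,"z":0,"ax":0,"ay":0,"az":-0.63,"fingers":5},{"x":-1,"y":-8,"z":0,"ax":0,"ay":0,"az":-0.78,"fingers":5},{"x":-1,"y":-8,"z":0,"ax":0,"ay":0,"az":-0.93,"fingers":5},{"x":-1,"y":-8,"z":0,"ax":0,"ay":0,"az":-1.08,"fingers":5},{"x":-1,"y":-8,"z":0,"ax":0,"ay":0,"az":-1.23,"fingers":5},{"x":-1,"y":-8,"z":0,"ax":0,"ay":0,"az":-1.38,"fingers":5},{"x":-1,"y":-8,"z":0,"ax":0,"ay":0,"az":-1.53,"fingers":5},{"x":-1,"y":-8,"z":0,"ax":0,"ay":0,"az":-1.68,"fingers":5},{"x":-1,"y":-8,"z":0,"ax":0,"ay":0,"az":-1.7,"fingers":5}]'
python3 - <<'E'
from m import *
S=r.sense();print(S["joint_pos"],S["contact_force"])
yaw=np.arctan2(.824,.566);Rt=tool(yaw,np.radians(25));print(Rt.as_matrix())
rel([.465,-.322,.20],Rt)
E
```

```text
time: 12.65
tcp_pos: [0.5487, 0.049, 0.2322]
tcp_rot: [-1.4, -1.18, -1.293]
contact_force: [0.4, -0.1, -0.9]
finger_gap: 0.0611
gripper_force: 65.8
[-0.5826  0.4575  2.031   1.1914  1.7477 -0.9717] [ 0.3943 -0.1382 -0.9365]
[[ 0.2393  0.8243  0.5131]
 [ 0.3484 -0.5662  0.747 ]
 [ 0.9063  0.     -0.4226]]
xyz cm [ -6.31  -1.86 -37.6 ] rot [-0.416 -0.35   0.113] len 38.2 0.55
```

```bash
python3 -m handwheel '[{"x":-0.3,"y":-0.1,"z":-2,"ax":-0.02,"ay":-0.018,"az":0.006,"fingers":5},{"x":-1,"y":-0.3,"z":-6,"ax":-0.066,"ay":-0.056,"az":0.018,"fingers":5},{"x":-1.8,"y":-0.5,"z":-10.7,"ax":-0.12,"ay":-0.1,"az":0.032,"fingers":5},{"x":-2.6,"y":-0.8,"z":-15.5,"ax":-0.17,"ay":-0.145,"az":0.047,"fingers":5},{"x":-3.4,"y":-1,"z":-20.3,"ax":-0.225,"ay":-0.19,"az":0.061,"fingers":5},{"x":-4.2,"y":-1.2,"z":-25,"ax":-0.277,"ay":-0.233,"az":0.075,"fingers":5},{"x":-5,"y":-1.5,"z":-29.8,"ax":-0.33,"ay":-0.278,"az":0.09,"fingers":5},{"x":-5.7,"y":-1.7,"z":-34,"ax":-0.376,"ay":-0.317,"az":0.102,"fingers":5},{"x":-6.1,"y":-1.8,"z":-36.6,"ax":-0.405,"ay":-0.341,"az":0.11,"fingers":5},{"x":-6.3,"y":-1.9,"z":-37.6,"ax":-0.416,"ay":-0.35,"az":0.113,"fingers":5},{"x":-6.3,"y":-1.9,"z":-37.6,"ax":-0.416,"ay":-0.35,"az":0.113,"fingers":5},{"x":-6.3,"y":-1.9,"z":-37.6,"ax":-0.416,"ay":-0.35,"az":0.113,"fingers":5}]'
python3 - <<'E'
from m import *
rel([.465,-.322,.0435],R.from_rotvec([-2.038,-1.071,-1.298]))
p=eyes.get_image("side");T=eyes.get_image("top")
for q in(p,T):
  print([(np.array(o["at"]).round(),round(o["confidence"],2),atz(q,o["at"],.03)) for o in recognise(q,"ball0")[:8]])
a=np.hstack([cv2.resize(q["img"][y0:y1,x0:x1],(400,400),interpolation=cv2.INTER_CUBIC) for q,(x0,y0,x1,y1) in((p,(225,175,305,255)),(T,(245,155,325,235)))])
cv2.imwrite("pics/jar.png",a[...,::-1])
E
```

```text
time: 13.85
tcp_pos: [0.4647, -0.3203, 0.1999]
tcp_rot: [-2.031, -1.067, -1.29]
contact_force: [-0.8, 0.0, -0.2]
finger_gap: 0.0611
gripper_force: 65.9
xyz cm [-14.22   0.18   6.5 ] rot [-0.009 -0.003 -0.006] len 15.6 0.01
[]
[]
```

View pics/jar.png

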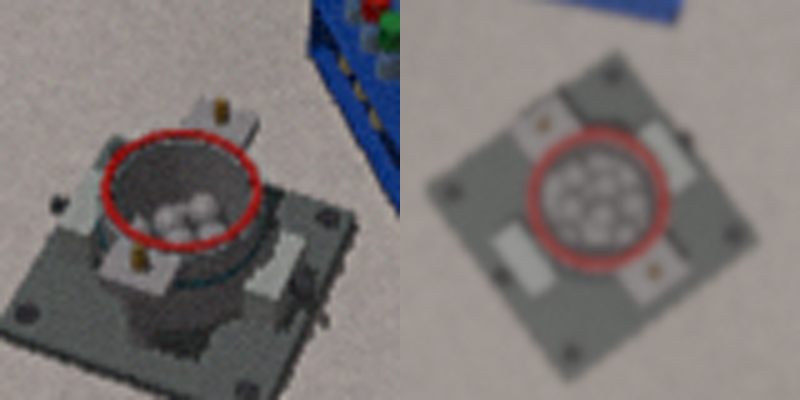

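Balls lie in the jar (top crop (600,200)), none on the bench. Set the beaker down.

```bash
python3 -m handwheel '[{"x":-3.5,"y":0,"z":1.6,"ax":0,"ay":0,"az":0,"fingers":5},{"x":-7.5,"y":0.1,"z":3.4,"ax":0,"ay":0,"az":0,"fingers":5},{"x":-11,"y":0.2,"z":5,"ax":-0.005,"ay":0,"az":0,"fingers":5},{"x":-13,"y":0.2,"z":5.9,"ax":-0.009,"ay":0,"az":-0.006,"fingers":5},{"x":-13.8,"y":0.2,"z":6.3,"ax":-0.009,"ay":0,"az":-0.006,"fingers":5},{"x":-14.2,"y":0.2,"z":6.5,"ax":-0.009,"ay":0,"az":-0.006,"fingers":5},{"x":-14.3,"y":0.2,"z":6.5,"ax":-0.009,"ay":0,"az":-0.006,"fingers":5},{"x":-14.3,"y":0.2,"z":6.5,"ax":-0.009,"ay":0,"az":-0.006,"fingers":5}]'
```

```text
time: 14.85
tcp_pos: [0.4655, -0.3251, 0.0443]
tcp_rot: [-2.039, -1.073, -1.302]
contact_force: [-0.2, -0.5, -2.0]
finger_gap: 0.0612
gripper_force: 65.8
```

```bash
python3 -m handwheel '[{"x":-0.15,"y":0,"z":0.05,"ax":0,"ay":0,"az":0,"fingers":5},{"x":-0.15,"y":0,"z":0.05,"ax":0,"ay":0,"az":0,"fingers":5},{"x":-0.15,"y":0,"z":0.05,"ax":0,"ay":0,"az":0,"fingers":5}]' 20;python3 -m handwheel '[{"x":0,"y":0,"z":0,"ax":0,"ay":0,"az":0,"fingers":6.6},{"x":0,"y":0,"z":0,"ax":0,"ay":0,"az":0,"fingers":7.5},{"x":0,"y":0,"z":0,"ax":0,"ay":0,"az":0,"fingers":8.5},{"x":0,"y":0,"z":0,"ax":0,"ay":0,"az":0,"fingers":8.5},{"x":0,"y":0,"z":0,"ax":0,"ay":0,"az":0,"fingers":8.5},{"x":0,"y":0,"z":0,"ax":0,"ay":0,"az":0,"fingers":8.5}]';  python3 - <<'E'
from m import *
rel([.465,-.322,.20],R.from_rotvec([-2.038,-1.071,-1.298]))
p=eyes.get_image("side");T=eyes.get_image("top")
for q in(T,p):
  for n,z in(("cup_rim",.072),("cup",0)):
    print(n,[(np.array(o["at"]).round(1),round(o["confidence"],2),atz(q,o["at"],z)) for o in place_of(q,n)[:1]])
E
```

```text
time: 15.15
tcp_pos: [0.4653, -0.3252, 0.0426]
tcp_rot: [-2.039, -1.072, -1.303]
contact_force: [-0.1, -0.7, 0.9]
finger_gap: 0.0611
gripper_force: 65.5
time: 15.75
tcp_pos: [0.4648, -0.3245, 0.0415]
tcp_rot: [-2.038, -1.07, -1.301]
contact_force: [0.7, 0.8, -0.1]
finger_gap: 0.0852
gripper_force: 0.0
xyz cm [14.44 -0.02 -6.53] rot [ 0.002 -0.001  0.001] len 15.9 0.0
cup_rim [(array([402.8, 242.1]), 0.82, array([ 0.4527, -0.3424,  0.072 ]))]
cup [(array([394.9, 244.4]), 0.85, array([ 0.448 , -0.3428,  0.    ]))]
cup_rim [(array([289.1, 364.8]), 0.83, array([ 0.4492, -0.3443,  0.072 ]))]
cup [(array([288.7, 375.4]), 0.77, array([ 0.4543, -0.3433,  0.    ]))]
```

Beaker upright at (.451,-.343), let go. Back off, then tool down.

```bash
python3 -m handwheel '[{"x":0,"y":0,"z":-3,"ax":0,"ay":0,"az":0,"fingers":8.5},{"x":0,"y":0,"z":-7.5,"ax":0,"ay":0,"az":0,"fingers":8.5},{"x":0,"y":0,"z":-12,"ax":0,"ay":0,"az":0,"fingers":8.5},{"x":3,"y":0,"z":-14,"ax":0,"ay":0,"az":0,"fingers":8.5},{"x":7,"y":0,"z":-16,"ax":0,"ay":-0.15,"az":0,"fingers":8.5},{"x":11,"y":0,"z":-18,"ax":0,"ay":-0.3,"az":0,"fingers":8.5},{"x":15,"y":0,"z":-18,"ax":0,"ay":-0.45,"az":0,"fingers":8.5},{"x":15,"y":0,"z":-18,"ax":0,"ay":-0.6,"az":0,"fingers":8.5},{"x":15,"y":0,"z":-18,"ax":0,"ay":-0.75,"az":0,"fingers":8.5},{"x":15,"y":0,"z":-18,"ax":0,"ay":-0.9,"az":0,"fingers":8.5},{"x":15,"y":0,"z":-18,"ax":0,"ay":-1.05,"az":0,"fingers":8.5},{"x":15,"y":0,"z":-18,"ax":0,"ay":-1.13,"az":0,"fingers":8.5},{"x":15,"y":0,"z":-18,"ax":0,"ay":-1.13,"az":0,"fingers":8.5}]'
python3 - <<'E'
from m import *
S=r.sense();print(S["joint_pos"],R.from_rotvec(S["tcp_rot"]).as_matrix())
def down(yd): # tool down, y axis at yd deg
    a=np.radians(yd);y=np.array([np.cos(a),np.sin(a),0]);z=np.array([0,0,-1.]);return R.from_matrix(np.array([np.cross(y,z),y,z]).T)
for i in range(2):
  for n in("top","side"):
    p=eyes.get_image(n);bl,bj=((175,195,212,255),(255,165,315,230)) if n=="top" else ((170,155,205,190),(225,185,300,260))
    m=mask(p,(0,100,60),(8,255,255),bj)|mask(p,(172,100,60),(180,255,255),bj)
    ys,xs=np.nonzero(m);P=np.array([atz(p,(x,y),.079)[:2] for x,y in zip(xs,ys)],np.float32);c=cv2.fitEllipse(P)[0]
    m=mask(p,(10,70,40),(25,255,255),bj);k,l,st,ce=cv2.connectedComponentsWithStats(m)
    D=[(st[j,4],ce[j],atz(p,ce[j],.085)[:2]) for j in range(1,k) if st[j,4]>2]
    print(n,"seal",np.array(c),D)
    for q,z in(("dowel_a",.076),("jar_mouth",.076),("lid_handle",.038),("lid",.004),("cup",0)):
      for o in place_of(p,q)[:3]:
        if o["confidence"]>.5: print("  ",q,atz(p,o["at"],z)[:2])
rel([.489,.284,.25],down(74.6))
rel([.489,.284,.25],down(-30),None,None)
E
```

```text
time: 17.35
tcp_pos: [0.4083, -0.403, 0.2546]
tcp_rot: [2.776, 1.458, 0.009]
contact_force: [0.2, 0.8, 0.0]
finger_gap: 0.0852
gripper_force: 0.0
[-0.8248  0.0541  1.8021  0.0042  1.2781 -0.2223] [[ 0.5676  0.8233  0.0079]
 [ 0.8233 -0.5676 -0.0025]
 [ 0.0024  0.0079 -1.    ]]
top seal [0.5832 0.0061] []
   dowel_a [ 0.5532 -0.0254]
   dowel_a [0.6239 0.0393]
   jar_mouth [0.5774 0.0063]
   lid_handle [0.4937 0.4323]
   lid [0.4893 0.4551]
   lid [0.4936 0.3016]
   cup [ 0.4556 -0.3404]
side seal [0.5868 0.0237] [(np.int32(10), array([268.6, 196.7]), array([0.6258, 0.0355]))]
   dowel_a [0.6244 0.0289]
   jar_mouth [ 0.5859 -0.0015]
   lid_handle [0.494  0.4218]
   lid_handle [0.4883 0.2831]
   lid [0.4958 0.2898]
   lid [0.4913 0.436 ]
   cup [ 0.4543 -0.3407]
top seal [0.5832 0.0062] []
   dowel_a [0.6241 0.032 ]
   dowel_a [ 0.5436 -0.0191]
   jar_mouth [0.5821 0.0091]
   lid_handle [0.4898 0.4418]
   lid_handle [0.4858 0.288 ]
   lid [0.4834 0.4547]
   lid [0.4922 0.2993]
   cup [ 0.4564 -0.3458]
   cup [ 0.5749 -0.0286]
side seal [0.5915 0.0344] [(np.int32(5), array([268.2, 196.2]), array([0.6258, 0.0376]))]
   dowel_a [0.6249 0.0441]
   jar_mouth [0.5842 0.006 ]
   lid_handle [0.4805 0.2906]
   lid_handle [0.4879 0.4427]
   lid [0.4844 0.4375]
   lid [0.4943 0.2969]
   cup [ 0.4529 -0.3362]
xyz cm [ 61.26 -32.63   0.31] rot [ 0.007  0.005 -1.91 ] len 69.4 1.91
xyz cm [ 61.26 -32.63   0.31] rot [ 0.007 -0.002 -0.084] len 69.4 0.08
```

```bash
python3 -m handwheel '[{"x":4,"y":-2.1,"z":0,"ax":0,"ay":0,"az":-0.13,"fingers":5},{"x":8,"y":-4.3,"z":0,"ax":0,"ay":0,"az":-0.26,"fingers":5},{"x":12,"y":-6.4,"z":0,"ax":0,"ay":0,"az":-0.38,"fingers":5},{"x":16,"y":-8.5,"z":0,"ax":0,"ay":0,"az":-0.5,"fingers":5},{"x":20,"y":-10.7,"z":0,"ax":0,"ay":0,"az":-0.63,"fingers":5},{"x":24,"y":-12.8,"z":0,"ax":0,"ay":0,"az":-0.76,"fingers":5},{"x":28,"y":-15,"z":0,"ax":0,"ay":0,"az":-0.88,"fingers":5},{"x":32,"y":-17,"z":0,"ax":0,"ay":0,"az":-1,"fingers":5},{"x":36,"y":-19.2,"z":0,"ax":0,"ay":0,"az":-1.13,"fingers":5},{"x":40,"y":-21.3,"z":0,"ax":0,"ay":0,"az":-1.26,"fingers":5},{"x":44,"y":-23.4,"z":0,"ax":0,"ay":0,"az":-1.38,"fingers":5},{"x":48,"y":-25.6,"z":0,"ax":0,"ay":0,"az":-1.5,"fingers":5},{"x":52,"y":-27.7,"z":0,"ax":0,"ay":0,"az":-1.63,"fingers":5},{"x":56,"y":-29.8,"z":0,"ax":0,"ay":0,"az":-1.76,"fingers":5},{"x":59,"y":-31.4,"z":0.2,"ax":0,"ay":0,"az":-1.86,"fingers":5},{"x":61.3,"y":-32.6,"z":0.3,"ax":0.007,"ay":0.005,"az":-1.91,"fingers":5},{"x":61.3,"y":-32.6,"z":0.3,"ax":0.007,"ay":0.005,"az":-1.91,"fingers":5},{"x":61.3,"y":-32.6,"z":0.3,"ax":0.007,"ay":0.005,"az":-1.91,"fingers":5}]'
cat >> m.py <<'E'
def down(yd):
    a=np.radians(yd);y=np.array([np.cos(a),np.sin(a),0]);z=np.array([0,0,-1.]);return R.from_matrix(np.array([np.cross(y,z),y,z]).T)
E
python3 - <<'E'
from m import *
S=r.sense();print(S["joint_pos"])
rel([.489,.2855,.024],down(74.6))
p=eyes.get_image("side");m=mask(p,(80,60,40),(100,255,255),(170,155,205,190));ys,xs=np.nonzero(m);print(len(xs),cv2.fitEllipse(np.array([xs,ys]).T.astype(np.float32)), xs.mean(),ys.mean(),proj(p,[.489,.2855,.038]),proj(p,[.489,.2855,.048]))
E
```

```text
time: 20.35
tcp_pos: [0.4893, 0.2842, 0.2498]
tcp_rot: [-0.42, -3.113, 0.001]
contact_force: [1.0, -0.0, -0.0]
finger_gap: 0.0502
gripper_force: 0.0
[ 0.4825  0.0472  1.8181 -0.0005  1.277  -0.82  ]
xyz cm [ 0.05  0.13 22.58] rot [-0.001 -0.     0.001] len 22.6 0.0
146 ((189.58763122558594, 177.29078674316406), (18.862890243530273, 28.774417877197266), 81.38742065429688) 189.13013698630138 172.62328767123287 [187.8254 170.8681] [187.3611 168.4153]
```

```bash
python3 -m handwheel '[{"x":0,"y":0.1,"z":5,"ax":0,"ay":0,"az":0,"fingers":5},{"x":0,"y":0.1,"z":10,"ax":0,"ay":0,"az":0,"fingers":5},{"x":0,"y":0.1,"z":15,"ax":0,"ay":0,"az":0,"fingers":5},{"x":0,"y":0.1,"z":19,"ax":0,"ay":0,"az":0,"fingers":5},{"x":0,"y":0.1,"z":21.5,"ax":0,"ay":0,"az":0,"fingers":5},{"x":0,"y":0.1,"z":22.5,"ax":0,"ay":0,"az":0,"fingers":5},{"x":0,"y":0.1,"z":22.5,"ax":0,"ay":0,"az":0,"fingers":5},{"x":0,"y":0.1,"z":22.5,"ax":0,"ay":0,"az":0,"fingers":1},{"x":0,"y":0.1,"z":22.5,"ax":0,"ay":0,"az":0,"fingers":1},{"x":0,"y":0.1,"z":22.5,"ax":0,"ay":0,"az":0,"fingers":1},{"x":0,"y":0.1,"z":22.5,"ax":0,"ay":0,"az":0,"fingers":1},{"x":0,"y":0.1,"z":22.5,"ax":0,"ay":0,"az":0,"fingers":1},{"x":0,"y":0.1,"z":22.5,"ax":0,"ay":0,"az":0,"fingers":1}]' 60;python3 -m handwheel '[{"x":0,"y":0,"z":-3,"ax":0,"ay":0,"az":0,"fingers":1},{"x":0,"y":0,"z":-8,"ax":0,"ay":0,"az":0,"fingers":1},{"x":0,"y":0,"z":-13,"ax":0,"ay":0,"az":0,"fingers":1},{"x":0,"y":0,"z":-17,"ax":0,"ay":0,"az":0,"fingers":1},{"x":0,"y":0,"z":-17,"ax":0,"ay":0,"az":0,"fingers":1},{"x":0,"y":0,"z":-17,"ax":0,"ay":0,"az":0,"fingers":1}]' 80
```

```text
time: 21.7
tcp_pos: [0.4917, 0.2858, 0.0276]
tcp_rot: [0.42, 3.11, 0.004]
contact_force: [-0.9, -2.5, 7.3]
finger_gap: 0.0164
gripper_force: 60.6
time: 22.3
tcp_pos: [0.4899, 0.2852, 0.196]
tcp_rot: [0.42, 3.112, 0.002]
contact_force: [-1.4, 0.2, -5.3]
finger_gap: 0.0163
gripper_force: 79.1
```

Run:
```python
from m import *
T=eyes.get_image("top")
f=lambda x,y,z:atz(T,(245+(x-400)/5,155+y/5),z)[:2]
B=[f(612,75,.014),f(738,233,.014),f(570,352,.014),f(450,190,.014)]
D=[f(655,270,.09),f(542,125,.09)];an=lambda v:np.degrees(np.arctan2(v[1],v[0]))
print(np.mean(B,0),[an(B[(i+1)%4]-B[i]) for i in range(4)],D,np.mean(D,0),an(D[1]-D[0]))
g=cv2.cvtColor(T["img"],cv2.COLOR_RGB2HSV)
A=[]
acc=[]
for i in range(4):
  for n in("top","side"):
    p=eyes.get_image(n);d=[o for o in place_of(p,"dowel_a") if o["confidence"]>.4]
    w=[atz(p,o["at"],.076)[:2] for o in d];w=[x for x in w if 0.03<np.hypot(*(x-[.5835,.0045]))<.075]
    if len(w)>1:
      w=sorted(w[:2],key=lambda x:x[0]);acc.append((*np.mean(w,0),an(w[1]-w[0]),np.linalg.norm(w[1]-w[0])));print(n,np.array(acc[-1]))
rel([.5835,.0045,.19],down(-52))
```

```text
[0.5832 0.0047] [np.float64(-140.7695505886353), np.float64(126.69166429313482), np.float64(37.888737884041674), np.float64(-52.67336117169225)] [array([ 0.5394, -0.0279]), array([0.6225, 0.0391])] [0.5809 0.0056] 38.88661147432182
side [ 0.5832 -0.0005 35.5666  0.1013]
top [ 0.5843  0.006  43.8304  0.1045]
side [ 0.585   0.0022 38.4785  0.1046]
top [ 0.5926  0.0049 44.4739  0.0961]
top [ 0.5894  0.0032 36.9142  0.0972]
side [ 0.5874 -0.0024 37.9847  0.1103]
xyz cm [-16.48 -24.56   0.52] rot [ 0.   -0.    2.21] len 29.6 2.21
```

```bash
python3 -m handwheel '[{"x":-0.5,"y":-0.8,"z":0,"ax":0,"ay":0,"az":0.07,"fingers":1},{"x":-1.5,"y":-2.3,"z":0,"ax":0,"ay":0,"az":0.2,"fingers":1},{"x":-2.5,"y":-3.8,"z":0,"ax":0,"ay":0,"az":0.34,"fingers":1},{"x":-3.6,"y":-5.4,"z":0,"ax":0,"ay":0,"az":0.48,"fingers":1},{"x":-4.7,"y":-7,"z":0,"ax":0,"ay":0,"az":0.62,"fingers":1},{"x":-5.8,"y":-8.6,"z":0,"ax":0,"ay":0,"az":0.77,"fingers":1},{"x":-6.9,"y":-10.3,"z":0,"ax":0,"ay":0,"az":0.92,"fingers":1},{"x":-8,"y":-11.9,"z":0,"ax":0,"ay":0,"az":1.07,"fingers":1},{"x":-9.1,"y":-13.6,"z":0,"ax":0,"ay":0,"az":1.22,"fingers":1},{"x":-10.2,"y":-15.2,"z":0,"ax":0,"ay":0,"az":1.37,"fingers":1},{"x":-11.3,"y":-16.9,"z":0,"ax":0,"ay":0,"az":1.52,"fingers":1},{"x":-12.5,"y":-18.6,"z":0,"ax":0,"ay":0,"az":1.67,"fingers":1},{"x":-13.6,"y":-20.2,"z":0,"ax":0,"ay":0,"az":1.82,"fingers":1},{"x":-14.7,"y":-21.9,"z":0.2,"ax":0,"ay":0,"az":1.97,"fingers":1},{"x":-15.7,"y":-23.4,"z":0.4,"ax":0,"ay":0,"az":2.1,"fingers":1},{"x":-16.3,"y":-24.3,"z":0.5,"ax":0,"ay":0,"az":2.18,"fingers":1},{"x":-16.5,"y":-24.6,"z":0.5,"ax":0,"ay":0,"az":2.21,"fingers":1},{"x":-16.5,"y":-24.6,"z":0.5,"ax":0,"ay":0,"az":2.21,"fingers":1},{"x":-16.5,"y":-24.6,"z":0.5,"ax":0,"ay":0,"az":2.21,"fingers":1}]'
python3 - <<'E'
from m import *
S=r.sense();print(S["joint_pos"],R.from_rotvec(S["tcp_rot"]).as_matrix())
zf=S["tcp_pos"][2]-.0236
T=eyes.get_image("top");p=eyes.get_image("side")
print("pred lid centre px (face) side",proj(p,[*S["tcp_pos"][:2],zf]))
for n,q in(("top",T),("side",p)):
  for k,z in(("lid",zf),("lid_handle",zf+.034)):
    print(n,k,[(round(o["confidence"],2),atz(q,o["at"],z)) for o in place_of(q,k)[:3]])
  print(n,"dowel",[(np.array(o["at"]).round(1),round(o["confidence"],2)) for o in place_of(q,"dowel_a")[:4]])
a=np.hstack([cv2.resize(q["img"][y0:y1,x0:x1],(400,500),interpolation=cv2.INTER_CUBIC) for q,(x0,y0,x1,y1) in((p,(215,135,303,245)),(T,(245,145,325,245)))])
cv2.imwrite("pics/hover.png",a[...,::-1])
E
```

```text
time: 25.05
tcp_pos: [0.5834, 0.0045, 0.1902]
tcp_rot: [-2.969, -1.024, -0.0]
contact_force: [0.1, 0.7, -4.6]
finger_gap: 0.0163
gripper_force: 79.0
[-0.0353  0.1215  1.8499  0.0006  1.1701  0.871 ] [[ 0.7874  0.6165  0.0001]
 [ 0.6165 -0.7874  0.0006]
 [ 0.0004 -0.0004 -1.    ]]
pred lid centre px (face) side [260.5302 187.6519]
top lid [(0.86, array([0.481 , 0.3956, 0.1666])), (0.73, array([0.5873, 0.0157, 0.1666]))]
top lid_handle [(0.87, array([0.5773, 0.0084, 0.2006])), (0.62, array([0.4841, 0.3878, 0.2006]))]
top dowel [(array([297.2, 205.9]), 0.83), (array([273.6, 181.2]), 0.62)]
side lid [(0.98, array([0.596 , 0.0137, 0.1666])), (0.75, array([0.4547, 0.2497, 0.1666])), (0.15, array([ 0.5498, -0.3516,  0.1666]))]
side lid_handle [(0.72, array([0.5872, 0.0081, 0.2006])), (0.59, array([0.4484, 0.2176, 0.2006]))]
side dowel [(array([252.1, 227. ]), 0.85), (array([269.7, 200.8]), 0.83)]
```

View pics/hover.png

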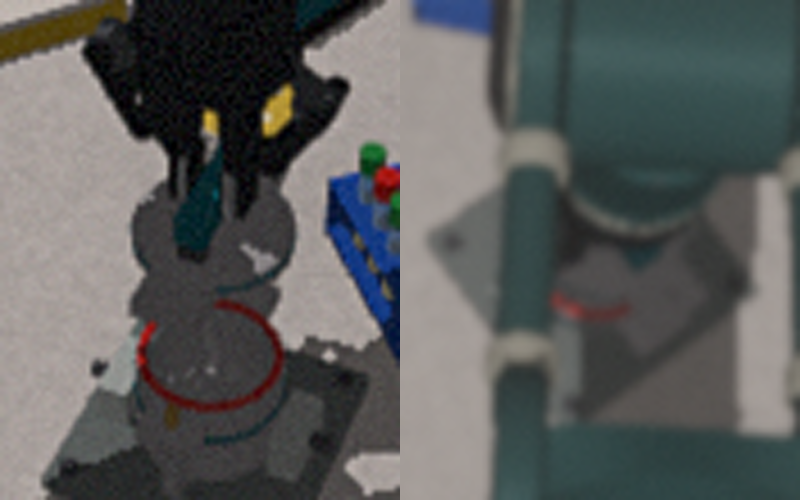

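Run:
```python
from m import *
S=r.sense();p=eyes.get_image("side")
tp=np.array(S["tcp_pos"]);X=R.from_rotvec(S["tcp_rot"]).as_matrix()[:,0];Y=R.from_rotvec(S["tcp_rot"]).as_matrix()[:,1];f=tp-[0,0,.0236]
U=np.array([0,0,1.])
cr=lambda q:((q[0]-215)*4.545,(q[1]-135)*4.545)
for off in(-.004,0,.004):
  c=f+off*X
  print(off,"end",[np.round(cr(proj(p,c-.034*X+h*U+w*Y))) for h in(.024,.044) for w in(-.009,.009)],"disc cols",[np.round(v) for v in (lambda a:(a.min(0),a.max(0)))(np.array([cr(proj(p,c+.043*(np.cos(t)*X+np.sin(t)*Y)+h*U)) for t in np.arange(0,6.3,.05) for h in(0,.014)]))])
for J in((.5835,.0045),(.5832,.0062),(.5835,.0025)):
  a=np.array([cr(proj(p,[J[0]+.0415*np.cos(t),J[1]+.0415*np.sin(t),.079])) for t in np.arange(0,6.3,.05)]);print("seal",J,a.min(0).round(),a.max(0).round(),"dowelb",np.round(cr(proj(p,[J[0]-.054*.787,J[1]-.054*.617,.084]))))
# handle teal extent and seal extent
h=cv2.cvtColor(p["img"],cv2.COLOR_RGB2HSV)
m=mask(p,(0,100,40),(8,255,255),(235,195,285,232))|mask(p,(170,100,40),(180,255,255),(235,195,285,232));ys,xs=np.nonzero(m)
print("seal px",cr((xs.min(),ys.min())),cr((xs.max()+1,ys.max()+1)),len(xs))
e=cv2.fitEllipse(np.array([xs,ys]).T.astype(np.float32)+.0);print(e,cr(e[0]))
print(cr(proj(p,[.5835,.0045,.079])),p["img"][183:196:1,250:262].astype(int).sum(2))
```

```text
-0.004 end [array([162., 250.]), array([195., 260.]), array([161., 222.]), array([195., 232.])] disc cols [array([121., 169.]), array([288., 305.])]
0 end [array([165., 245.]), array([198., 255.]), array([164., 216.]), array([198., 226.])] disc cols [array([124., 164.]), array([290., 300.])]
0.004 end [array([168., 240.]), array([201., 250.]), array([168., 211.]), array([201., 221.])] disc cols [array([127., 160.]), array([293., 294.])]
seal (0.5835, 0.0045) [132. 295.] [280. 407.] dowelb [168. 413.]
seal (0.5832, 0.0062) [130. 293.] [278. 405.] dowelb [166. 411.]
seal (0.5835, 0.0025) [134. 297.] [282. 409.] dowelb [169. 415.]
seal px (np.float64(136.35), np.float64(299.96999999999997)) (np.float64(286.335), np.float64(413.59499999999997)) 154
((260.74822998046875, 212.72955322265625), (23.185577392578125, 30.400476455688477), 91.89160919189453) (207.92570526123046, 353.2808193969727)
(np.float64(206.08125898076872), np.float64(349.13923918154313)) [[176 170 185 121  69 107 126  63  89  77  90  89]
 [196 179 195 121  62  95  73  77  93  98  82  62]
 [178 179 195 110  81  91  64 103  88  73  92  73]
 [163 195 188  83 101  99  93  97  87  94  85  78]
 [189 185 182 113  69  82  68  72  61  83  87  99]
 [175 181 174 158  93  93  97  76  71  80  98 159]
 [180 181 190 187  77  75  96  54 102  75  96 157]
 [183 181 201 193  73  58  65  70  90  71  96 150]
 [190 166 178 181  99  89  64  91  78  63 126 180]
 [185 163 191 188 166 159 146 114  67  94 159 200]
 [195 187 176 181 191 172 188 196 152 146 189 174]
 [170 189 189 188 179 166 192 193 184 195 181 185]
 [181 176 164 199 179 190 197 183 183 180 170 186]]
```

Lid hangs level over the jar: disc centre at side px ~(262,186), seal at (261,213), dowel b at (253,226). I'll descend to just above the dowels and compare there.

```bash
python3 -m handwheel '[{"x":0,"y":0,"z":2,"ax":0,"ay":0,"az":0,"fingers":1},{"x":0,"y":0,"z":5,"ax":0,"ay":0,"az":0,"fingers":1},{"x":0,"y":0,"z":6.7,"ax":0,"ay":0,"az":0,"fingers":1},{"x":0,"y":0,"z":6.7,"ax":0,"ay":0,"az":0,"fingers":1},{"x":0,"y":0,"z":6.7,"ax":0,"ay":0,"az":0,"fingers":1}]'
python3 - <<'E'
from m import *
S=r.sense();p=eyes.get_image("side")
tp=np.array(S["tcp_pos"]);M=R.from_rotvec(S["tcp_rot"]).as_matrix();X,Y=M[:,0],M[:,1];f=tp-[0,0,.0236];U=np.array([0,0,1.])
print("end bottom L,R / top L,R",[proj(p,f-.034*X+h*U+w*Y).round(1) for h in(.024,.044) for w in(-.009,.009)])
print("ear corners",[proj(p,f-.066*X+h*U+w*Y).round(1) for h in(0,.012) for w in(-.018,.018)],"hole b",proj(p,f-.054*X+.012*U),"dowel b top",proj(p,[.5835-.054*.787,.0045-.054*.617,.092]))
h=cv2.cvtColor(p["img"],cv2.COLOR_RGB2HSV);g=p["img"].astype(int).sum(2)
print(g[198:214,250:264])
S8=8;x0,y0=225,170
a=cv2.resize(p["img"][y0:y0+74,x0:x0+80],None,fx=8,fy=8,interpolation=cv2.INTER_CUBIC)
cv2.imwrite("pics/near.png",a[...,::-1])
E
```

```text
time: 26.0
tcp_pos: [0.5835, 0.0041, 0.1231]
tcp_rot: [-2.97, -1.022, 0.0]
contact_force: [0.8, 0.1, -3.5]
finger_gap: 0.016
gripper_force: 78.8
end bottom L,R / top L,R [array([251.7, 208.5]), array([258.5, 210.7]), array([251.6, 202.9]), array([258.6, 205.1])]
ear corners [array([243. , 223.1]), array([256.8, 227.7]), array([242.9, 219.9]), array([256.7, 224.6])] hole b [251.805  218.6567] dowel b top [251.847  223.7335]
[[178 193 191 103 139 194 103  91  68  84  87  78  70  53]
 [167 190 204 186 193 143  86  74  91  73  61 103  78 117]
 [181 181 192 183 185  93 107 100  83  89  85  98 104 118]
 [176 178 189 184 140  78  94  99  70  85  78  67  80  94]
 [192 197 187 177  82  73  79  93  92  80 107  76  53  81]
 [183 167 202 143 101 104  85  77  98  98  81  66  78 126]
 [181 187 188 157  68  79  67  77  89  80  82  94  97 134]
 [187 177 181 166 109  80  84 100  74  93 114  75 121 186]
 [176 199 192 160 100  75  90  90  79 104  77  87 164 166]
 [176 172 186 148  76  94  66  84  72  82  73 152 182 171]
 [184 169 180 192  88  79  70 105  81  86  50 171 182 181]
 [173 190 188 190  92  66  77  73  97  75  81 175 192 160]
 [188 198 194 174 106  91  56  92  75  80  96 178 185 191]
 [195 199 176 198 162 136 109 104  59 104 152 185 179 177]
 [184 193 172 184 190 186 172 169 110 128 191 192 187 193]
 [189 199 177 181 182 179 172 184 177 162 182 186 185 170]]
```

View pics/near.png

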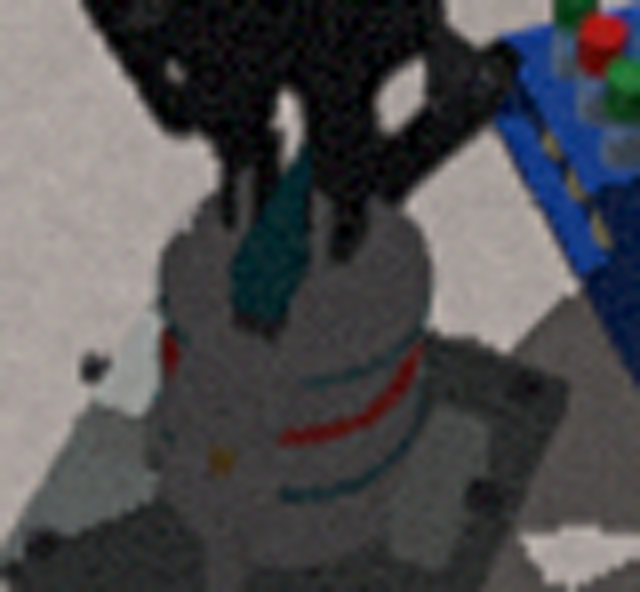

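Run:
```python
from m import *
S=r.sense();p=eyes.get_image("side")
tp=np.array(S["tcp_pos"]);M=R.from_rotvec(S["tcp_rot"]).as_matrix();X,Y=M[:,0],M[:,1];f=tp-[0,0,.0236];U=np.array([0,0,1.])
g=cv2.GaussianBlur(p["img"].astype(np.float32).sum(2),(1,3),0)
a=np.array([proj(p,f+.043*(np.cos(t)*X+np.sin(t)*Y)+h*U) for t in np.arange(0,6.3,.02) for h in(0,.014)]);print("pred cols",a[:,0].min(),a[:,0].max())
for row in range(200,212,2):
    b=g[row,232:292];print(row,"".join("%4d"%v for v in b[5:20]),"|","".join("%4d"%v for v in b[38:52]))
print("X4mm",proj(p,f+.004*X)-proj(p,f),"Y4mm",proj(p,f+.004*Y)-proj(p,f))
```

```text
pred cols 243.55886604429972 278.171327618863
200  486 486 482 484 481 490 496 492 403 239 170 175 178 184 186 |  154 191 187 186 191 180 176 168 239 454 483 477 480 473
202  485 488 487 477 483 480 486 481 264 165 171 180 190 180 181 |  184 182 183 177 179 184 179 169 188 354 479 479 486 476
204  489 494 496 486 485 482 485 478 233 167 176 174 173 183 186 |  181 182 193 176 190 180 175 174 173 267 487 479 476 472
206  486 496 504 493 496 499 485 405 207 162 186 176 178 181 193 |  182 188 178 183 183 187 187 175 181 334 500 486 479 479
208  466 473 479 476 480 482 435 334 207 144 173 181 188 178 182 |  178 186 180 187 179 186 182 160 186 458 499 477 483 481
210  471 472 483 473 475 448 456 436 262 117 136 173 184 182 186 |  192 180 179 176 178 184 174 127 193 430 413 416 481 480
X4mm [ 0.6116 -1.088 ] Y4mm [1.4698 0.4635]
```

```bash
python3 -m handwheel '[{"x":0.08,"y":-0.15,"z":0,"ax":0,"ay":0,"az":0,"fingers":1},{"x":0.08,"y":-0.15,"z":0.3,"ax":0,"ay":0,"az":0,"fingers":1},{"x":0.08,"y":-0.15,"z":0.6,"ax":0,"ay":0,"az":0,"fingers":1},{"x":0.08,"y":-0.15,"z":0.9,"ax":0,"ay":0,"az":0,"fingers":1},{"x":0.08,"y":-0.15,"z":1.1,"ax":0,"ay":0,"az":0,"fingers":1},{"x":0.08,"y":-0.15,"z":1.1,"ax":0,"ay":0,"az":0,"fingers":1}]'
python3 - <<'E'
from cell import r
S=r.sense();print(S["wrist_torque"],S["contact_force"])
E
```

```text
time: 26.7
tcp_pos: [0.5828, 0.0055, 0.1115]
tcp_rot: [-2.97, -1.022, 0.002]
contact_force: [-0.6, -0.9, -3.3]
finger_gap: 0.016
gripper_force: 79.1
[-0.19196861  0.07449355  0.01448045] [-0.56555433 -0.94273972 -3.33461394]
```

```bash
python3 -m handwheel '[{"x":0,"y":0,"z":0.2,"ax":0,"ay":0,"az":0,"fingers":1},{"x":0,"y":0,"z":0.4,"ax":0,"ay":0,"az":0,"fingers":1},{"x":0,"y":0,"z":0.6,"ax":0,"ay":0,"az":0,"fingers":1},{"x":0,"y":0,"z":0.6,"ax":0,"ay":0,"az":0,"fingers":1}]'
python3 - <<'E'
from cell import r
S=r.sense();print(S["wrist_torque"],S["contact_force"])
E
```

```text
time: 27.1
tcp_pos: [0.5825, 0.0049, 0.1056]
tcp_rot: [2.97, 1.022, -0.003]
contact_force: [-3.8, -3.6, -2.3]
finger_gap: 0.016
gripper_force: 79.3
[-0.85581983  0.51639462 -0.01257721] [-3.78555254 -3.63097972 -2.27978264]
```

Dowels are entering; the reaction is about 5 N along −x of the tool, so ease x back and continue.

```bash
python3 -m handwheel '[{"x":-0.1,"y":0,"z":0,"ax":0,"ay":0,"az":0,"fingers":1},{"x":-0.1,"y":0,"z":0.1,"ax":0,"ay":0,"az":0,"fingers":1},{"x":-0.1,"y":0,"z":0.2,"ax":0,"ay":0,"az":0,"fingers":1},{"x":-0.1,"y":0,"z":0.3,"ax":0,"ay":0,"az":0,"fingers":1},{"x":-0.1,"y":0,"z":0.3,"ax":0,"ay":0,"az":0,"fingers":1},{"x":-0.1,"y":0,"z":0.3,"ax":0,"ay":0,"az":0,"fingers":1}]'
python3 - <<'E'
from cell import r
S=r.sense();print(S["wrist_torque"],S["contact_force"])
E
```

```text
time: 27.7
tcp_pos: [0.5824, 0.0049, 0.103]
tcp_rot: [2.97, 1.022, -0.0]
contact_force: [-2.5, -4.4, -1.2]
finger_gap: 0.0162
gripper_force: 79.4
[-0.84628378  0.37727795 -0.05456016] [-2.46626596 -4.43105094 -1.18427888]
```

```bash
python3 -m handwheel '[{"x":-0.1,"y":0.05,"z":0.1,"ax":0,"ay":0,"az":0,"fingers":1},{"x":-0.1,"y":0.05,"z":0.2,"ax":0,"ay":0,"az":0,"fingers":1},{"x":-0.1,"y":0.05,"z":0.4,"ax":0,"ay":0,"az":0,"fingers":1},{"x":-0.1,"y":0.05,"z":0.6,"ax":0,"ay":0,"az":0,"fingers":1},{"x":-0.1,"y":0.05,"z":0.6,"ax":0,"ay":0,"az":0,"fingers":1},{"x":-0.1,"y":0.05,"z":0.6,"ax":0,"ay":0,"az":0,"fingers":1}]'
python3 - <<'E'
from cell import r
S=r.sense();print(S["wrist_torque"],S["contact_force"])
E
```

```text
time: 28.3
tcp_pos: [0.5825, 0.0049, 0.0998]
tcp_rot: [-2.97, -1.022, -0.002]
contact_force: [-7.3, -0.9, 12.8]
finger_gap: 0.0165
gripper_force: 81.3
[-0.24335243  1.41461959 -0.01772301] [-7.26168731 -0.88416987 12.84099805]
```

```bash
python3 -m handwheel '[{"x":-0.1,"y":-0.05,"z":0.2,"ax":0,"ay":0,"az":0,"fingers":1},{"x":-0.1,"y":-0.05,"z":0.4,"ax":0,"ay":0,"az":0,"fingers":1},{"x":-0.1,"y":-0.05,"z":0.6,"ax":0,"ay":0,"az":0,"fingers":1},{"x":-0.1,"y":-0.05,"z":0.6,"ax":0,"ay":0,"az":0,"fingers":1},{"x":-0.1,"y":-0.05,"z":0.6,"ax":0,"ay":0,"az":0,"fingers":1},{"x":-0.1,"y":-0.05,"z":0.6,"ax":0,"ay":0,"az":0,"fingers":1}]'
python3 - <<'E'
from m import *
S=r.sense();print(S["wrist_torque"],S["contact_force"],S["joint_vel"])
p=eyes.get_image("side");q=eyes.get_image("top")
for i in(p,q):print([(np.array(o["at"]).round(1),round(o["confidence"],2),atz(i,o["at"],0)) for o in place_of(i,"cup")[:1]],[(np.array(o["at"]).round(1),round(o["confidence"],2),atz(i,o["at"],.076)) for o in place_of(i,"lid")[:2]])
m=mask(p,(0,100,60),(8,255,255),(225,185,300,260))|mask(p,(172,100,60),(180,255,255),(225,185,300,260));print("red px",np.count_nonzero(m))
E
```

```text
time: 28.9
tcp_pos: [0.5826, 0.0049, 0.0996]
tcp_rot: [-2.97, -1.022, -0.006]
contact_force: [-18.8, 0.9, 42.2]
finger_gap: 0.0163
gripper_force: 85.5
[-0.0692  3.5196 -0.0895] [-18.7845   0.9312  42.2175] [-0.001   0.0015  0.0006  0.0001  0.0003  0.0004]
[(array([286., 376.]), 0.69, array([ 0.449 , -0.3417,  0.    ]))] [(array([171.4, 151.5]), 0.93, array([0.4665, 0.3505, 0.076 ])), (array([263.9, 211.5]), 0.67, array([0.5933, 0.0033, 0.076 ]))]
[(array([393.8, 243.1]), 0.96, array([ 0.4519, -0.3394,  0.    ]))] [(array([135.3, 225.9]), 0.89, array([0.4782, 0.4373, 0.076 ])), (array([280.4, 192.8]), 0.53, array([0.5875, 0.0174, 0.076 ]))]
red px 0
```

Hard stop reached (42 N, no red visible). Ease the push to about 25 N and hold.

```bash
python3 -m handwheel '[{"x":0.05,"y":0,"z":-0.15,"ax":0,"ay":0,"az":0,"fingers":1},{"x":0.1,"y":0,"z":-0.3,"ax":0,"ay":0,"az":0,"fingers":1},{"x":0.1,"y":0,"z":-0.3,"ax":0,"ay":0,"az":0,"fingers":1},{"x":0.1,"y":0,"z":-0.3,"ax":0,"ay":0,"az":0,"fingers":1},{"x":0.1,"y":0,"z":-0.3,"ax":0,"ay":0,"az":0,"fingers":1},{"x":0.1,"y":0,"z":-0.3,"ax":0,"ay":0,"az":0,"fingers":1}]'
python3 - <<'E'
from cell import r
S=r.sense();print(S["wrist_torque"],S["contact_force"],S["tcp_pos"])
E
```

```text
time: 29.8
tcp_pos: [0.5825, 0.0049, 0.0997]
tcp_rot: [2.97, 1.022, 0.003]
contact_force: [-14.7, -1.2, 28.1]
finger_gap: 0.0161
gripper_force: 83.5
[-0.38283353  2.58776452 -0.01200984] [-14.72329352  -1.18033174  28.11234704] [0.58252739 0.00487651 0.09966703]
```

```bash
python3 -c "
from cell import order,r
print(order.job_done())"
```

```text
the job is handed in; nothing more can be done
None
```

I handed the job in at about 30 s of the 72 s allowed. The seven balls should all be in the jar and the empty beaker stands upright where it was. The lid sits over both dowels, pressed to the hard stop, with the hand still pushing it down at about 28 N. I judged the ball count from the pictures and the drop in wrist load, and the hand-in call gave back no verdict.

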